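Release the ratchet of a bench press and bring its lever down

TASK

On the jeweller's bench, free the small press's ratchet by pressing the pawl's tab down all the way with the fingertips; the pawl stays where it is put. Only then push the lever down by its cross-bar, past the teeth and onto its stop, so that the punch sits on the brass blank, and move clear with the lever down and the pawl still free. Lift nothing, never force the lever while the pawl is in the teeth, and leave the loose things round the press where they stand.

Things in the scene. Friction and masses are not known exactly. Their poses are not given: they have to be found in the camera images.
- press: Grey press fixed to the bench, turned up to 0.45 rad. Origin on the bench under the head, z up. Wheel, lever and pawl are on its +x face; lever reaches to +y, pawl tab to -y. In its frame, mm: base x -70..60, y -75..75, 18 high; head x -60..30, y -45..45, z 135..195; raised ram stands out of the head's top to 223. Brass blank on the round die at x 0, y 25 under the ram.
- press_shaft (a point): Centre of the lever's shaft and of the toothed wheel, 41 mm along x and 165 mm up in the press frame; the axes are the press's, the shaft runs along x. Wheel: root radius 29 mm, teeth to 42 mm.
- lever (a joint): Turn of the lever about the shaft (rad): 0 = raised 0.80 rad above level, grows as it is pushed down, 1.05 = on its stop, 0.25 rad below level (punch on the blank). Starts at 0.04 to 0.22. With the pawl in the teeth it is blocked at about 0.25. Freed, it needs about 6 N at the cross-bar (friction) and stays where it is left.
- lever_grip (a point): Centre of the lever's cross-bar: black round bar, 22 mm diameter, 64 mm long, level along the press's x, on the lever's end 165 mm from the shaft axis. From press_shaft it lies 18 mm along the press's x, 165*cos(0.80 - joint) mm along y and 165*sin(0.80 - joint) mm up. Its axes turn with the lever.
- pawl (a joint): Turn of the hooked steel pawl about its pivot (rad): 0 = hook in the teeth, grows as the tab is pressed down, from 0.22 the hook is clear of the teeth, 0.32 = tab right down on its stop. Starts at 0 to 0.03. It takes about 4 to 5 N on the tab, has no spring and stays where it is left.
- pawl_tab (a point): Centre of the upper face of the pawl's flat steel tab, 30 (press x) by 34 (press y) by 6 mm. With the pawl in the teeth it is at x 41, y -115, z 136 mm in the press frame. The pivot is 81 mm nearer the shaft and 28 mm lower; pressed right down, the tab has gone about 27 mm down and 5 mm outward (-y).
- jar: Bystander: round clear jar with white lid, 54 mm wide, 64 mm high, loose; origin at the centre of its underside.
- ring_box: Bystander: white ring box 57 x 57 x 36 mm, loose; origin at the centre of its underside.
- punch_block: Bystander: steel dapping punch standing on its round foot, 48 mm wide, 75 mm high, loose; origin at the centre of its underside.
- tin: Bystander: flat round aluminium tin, 62 mm wide, 31 mm high, loose; origin at the centre of its underside.

How it is judged (in metres and radians):
On the way, in this order (a step that is already met when the one before it is completed fails the run):
1. the pawl is pressed free of the teeth (joint over 0.24) with the lever still up (joint under 0.32) (value of joint pawl above 0.24 rad and value of joint lever below 0.32 rad), for 0.1 s.
2. the lever is pushed down onto its stop (joint over 1.0) (value of joint lever above 1 rad), for 0.1 s.
At the end, for the whole second after the job is handed in: The lever rests down on its stop (joint over 0.99 of 1.05 rad), the pawl is still free of the teeth (joint over 0.23 rad), and each loose bystander is within 30 mm of where it stood (value of joint lever above 0.99 rad and value of joint pawl above 0.23 rad and velocity of joint lever below 0.05 rad/s and distance of each of jar, ring_box, punch_block, tin from where it was at the start of the episode below 0.03 m); the robot touches nothing.
It fails at once if the lever is forced past a tooth while the pawl is still in the teeth (lever over 0.36 with pawl under 0.15) (value of joint lever above 0.36 rad and value of joint pawl below 0.15 rad).
It fails at once if a loose bystander is moved by more than 30 mm, lifted or tipped (distance of any of jar, ring_box, punch_block, tin from where it was at the start of the episode above 0.03 m or angle between any of jar, ring_box, punch_block, tin's own z axis and vertical above 0.4 rad).
It also fails if it takes over 45 s, if anything falls off the work surface, if the arm or the gripper's body presses on something with over 40 N, if the wrist force passes 120 N, or if a joint passes its speed limit or range.

ROBOT

A 6-joint arm with a two-finger parallel gripper is mounted at the origin on the work surface. World frame = base frame: x ahead of the robot, y to its left, z up, the work surface at z = 0. Lengths are in mm, angles in degrees, forces in N, time in s.
With the tool pointing down it reaches from about 325 to 900 mm from the base axis. Payload 3.5 kg.
Tool frame: the origin (TCP) lies at the centre of the arm's flange, where the gripper is bolted on; the fingertips stand 173 mm ahead of it and the grasp point (between the pads) lies 155 mm ahead of it; z points along the fingers, y is the line along which they close (so a half turn about z gives the same grasp; the last joint's range is limited). The gripper opens to 85 mm and grips with 20 to 120 N. Pads are 22 mm wide; open, the fingers measure 114 mm over their backs; the gripper's body (76 mm by 85 mm) begins 54 mm behind the grasp point. The pads swing forward as they close: fully open they stand 13 mm farther back than shut.
Start: joints at [-81.555, 15.837, -1.513, 72.651, 0, 84.076], TCP at [155.1, -605.447, 404.713] pointing down, gripper open.
Joint ranges: [-178.77, 178.77], [-48.84, 107.48], [-61.69, 71.31], [-111.58, 123.2], [-90, 87.43], [-180, 180]. Speed limits (degrees/s): [147.25, 147.25, 180, 180, 180, 180].

INTERFACE

Orientations are given as a 3x3 rotation matrix whose columns are the frame's x, y, z axes.
In Python, from rig import arm gives the robot as it stands. The module is installed in compiled form; this text tells all that it offers.
- The arm moves only by the shell command python3 -m crank 'ROWS' [OPENING] [FORCE]. ROWS is JSON, a list of rows, each a list of 6 numbers: the shift along the tool's x, y, z in cm, then the turn, a rotation vector about the tool's x, y, z in rad. In form: [[x, y, z, rx, ry, rz], ...]. A call has 1 to 5 rows; each row is the pose to reach, as a shift and turn from the pose commanded when the call began, along the tool's axes at that moment; what a row does not reach only later rows make up. A row lasts 1/8 s, in which the tool goes at most 62.5 mm and 10.7 degrees, less where a joint would pass 70% of its speed; a pose out of reach is approached as far as the arm can. A call with a gripper value outside its range is refused whole. OPENING is the opening, from -1 (shut) to 1 (fully open), set as the call begins (- or left out, the last holds). The fingers move at their own pace and stop on an object; FORCE is the grip in N (left out, the last holds). Time passes only in rows, so rows that repeat a pose let the fingers close. It gives the time, the measured TCP pose, the force, the opening and the grip force at its end, in the units of the state.
- arm.observe(): the state, without advancing time (a new reading comes with each control period).
- arm.camera(name): name is "scene" or "side" or "wrist"; returns the picture (384x512x3 uint8, red, green, blue); there is no depth.
- arm.get_calibration(name): a dict with "K" (3x3 intrinsics, pixels), "rvec" (rotation vector, rad) and "tvec" (3), from world to camera coordinates, as OpenCV has them; the wrist camera has in their place "T_tool_cam" (4x4, takes a point from camera to tool coordinates, whose origin is the TCP and whose axes are the flange's). Camera axes: x right, y down, z forward; pixel columns grow to the right and rows downward; lengths in mm; the calibration is good to about 2 mm. The wrist camera is an equidistant fisheye: a pixel r from the principal point sees the ray r / f radians off the axis. A picture is of the moment at which its call begins: read the wrist's pose just before it. get_calibration takes no time and is no camera call.
- arm.hand_in(): hands the job in; it is judged then, once.
Trained networks look in the newest picture that a camera, given by its name, has taken for a name from the list of things; names that differ only in an ending like _2 or _b are one class to them, and where a whole thing is asked for, a point or a joint stands for the part that bears it (a point fixed in the world has none). Each returns a list of dicts, best first, with "p" (0 to 1); they miss things now and then, are a little off and sometimes report something else, mostly with a low value. They report only what shows in the picture. A call takes as long as a camera call.
- arm.find_in(camera, target): "at" ([row, column] in pixels, amid what is visible of it).
The state is a dict: "t": time; "joints": joint angles; "joint_velocities": joint speeds; "joint_efforts": joint torques, N m; "tool_pos": TCP position; "tool_rot": TCP orientation; "wrist_force": force on the tool from outside, world axes, zero at the start; "moment": the same for the moment, N m; "finger_gap": opening from 0.0 (shut) to 1.0 (fully open); "grasp_force": force on a finger pad.
Only numpy, scipy, OpenCV 4.12 (cv2) and the standard library are available. Lean on these libraries where they do the work, as an engineer would, in place of code of your own. Each camera call takes 0.05 s, during which the arm holds its last target. There are 200 camera calls.

## Working session

There is one attempt and no reset: what is moved stays moved. The work goes in short steps, Python scripts to look and compute and a shell command to move; the robot and the scene stay as the last step left them, time stands still between calls to the robot, and variables do not carry over. Pictures are saved under pics/ and viewed, at most 10 in all, crops included, and the job is handed in when it is done.

```bash
mkdir -p pics
python3 - <<'E'
from rig import arm
import cv2,numpy as np
s=arm.observe();print(s['t'],np.round(s['tool_pos'],1),np.round(s['tool_rot'],3).tolist())
ims=[]
for c in ['scene','side']:
    im=arm.camera(c);cv2.imwrite(f'pics/{c}0.png',im[:,:,::-1])
    k=arm.get_calibration(c);print(c,{a:np.round(b,3).tolist() for a,b in k.items()})
    for t in ['press','press_shaft','lever','lever_grip','pawl','pawl_tab','jar','ring_box','punch_block','tin']:
        print(t,[(np.round(d['at'],1).tolist(),round(d['p'],2)) for d in arm.find_in(c,t)[:2]])
E
```

```text
0.0 [ 155.1 -605.   403.5] [[0.969, 0.248, -0.0], [0.248, -0.969, 0.002], [0.0, -0.002, -1.0]]
scene {'K': [[382.918, 0.0, 253.658], [0.0, 382.918, 195.496], [0.0, 0.0, 1.0]], 'rvec': [1.917, 1.851, -0.565], 'tvec': [-30.595, -375.362, 1434.389]}
press []
press_shaft [([186.0, 276.9], 0.7), ([182.2, 293.0], 0.42)]
lever [([181.5, 288.2], 0.73)]
lever_grip [([180.1, 285.7], 0.56)]
pawl [([184.0, 235.4], 0.66)]
pawl_tab [([180.4, 239.8], 0.56)]
jar []
ring_box [([248.2, 257.3], 0.63)]
punch_block [([254.3, 288.1], 0.77)]
tin [([208.1, 329.4], 0.59), ([185.4, 273.9], 0.59)]
side {'K': [[387.648, 0.0, 255.391], [0.0, 387.648, 187.527], [0.0, 0.0, 1.0]], 'rvec': [2.347, -0.572, 0.202], 'tvec': [-501.778, 336.45, 768.168]}
press [([210.1, 209.9], 0.76)]
press_shaft [([213.4, 208.7], 0.72)]
lever [([147.4, 229.5], 0.58), ([244.2, 228.2], 0.19)]
lever_grip [([149.6, 230.4], 0.64)]
pawl [([243.2, 227.6], 0.87)]
pawl_tab [([241.5, 229.9], 0.57)]
jar [([262.7, 280.8], 0.84), ([211.7, 211.1], 0.67)]
ring_box [([223.5, 279.9], 0.71)]
punch_block [([204.8, 269.3], 0.73)]
tin []
```

View pics/scene0.png

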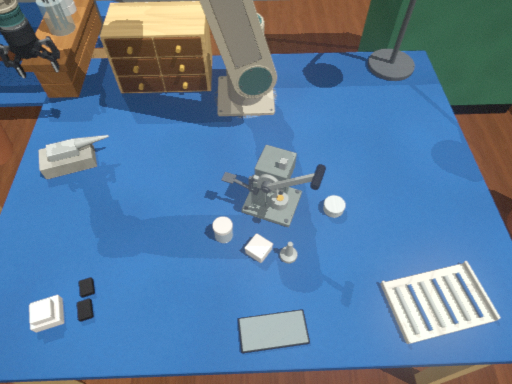

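View pics/side0.png

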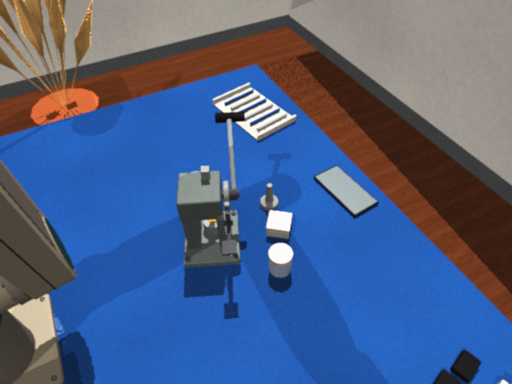

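Scene: the press is at about row 190, col 270, with its cross-bar at (177,318) and tab near (181,231). The jar (230,222), box (248,259) and punch (252,289) stand on its +x side, and the tin is at (206,334). Side: cross-bar (117,230), tab about (248,231). I'll zoom in for fitting points.

Run:
```python
import cv2,numpy as np
a=cv2.imread('pics/scene0.png')[140:270,210:345];b=cv2.imread('pics/side0.png')[105:285,170:305]
a=cv2.resize(a,None,fx=3,fy=3,interpolation=cv2.INTER_CUBIC);b=cv2.resize(b,None,fx=2.9,fy=2.9,interpolation=cv2.INTER_CUBIC)
o=np.zeros((530,800,3),np.uint8);o[:a.shape[0],:a.shape[1]]=a;o[:b.shape[0],408:408+b.shape[1]]=b[:530,:392]
cv2.imwrite('pics/crop0.png',o)
```

```text
(no output)
```

View pics/crop0.png

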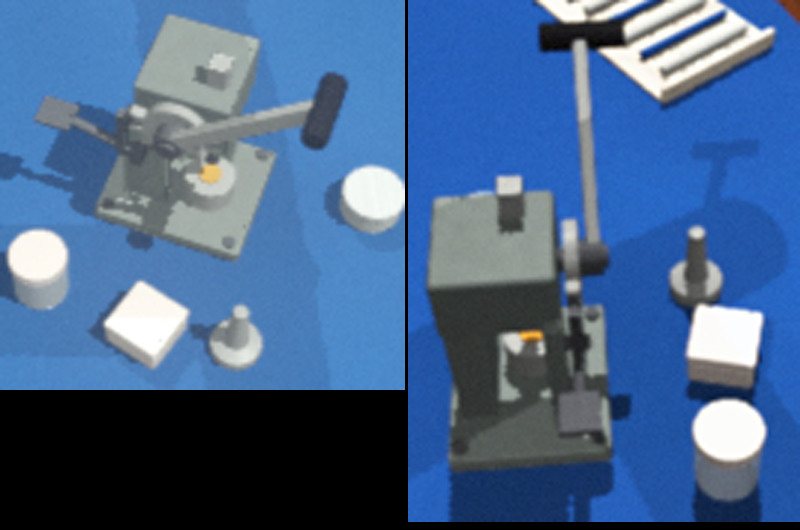

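The crop shows the head top corners, base corners, cross-bar and tab clearly in both views. I'll fit the pose to those points.

```bash
cat > h.py <<'E'
from rig import arm
import cv2,numpy as np
from scipy.optimize import least_squares
def proj(c,P):
    k=arm.get_calibration(c)
    return cv2.projectPoints(np.array(P,float),np.array(k['rvec'],float),np.array(k['tvec'],float),np.array(k['K'],float),None)[0][:,0]
def grip(j,dx=0): return [59+dx,165*np.cos(.8-j),165+165*np.sin(.8-j)]
def w(p,P): 
    c,s=np.cos(p[2]),np.sin(p[2]); return np.array(P)@np.array([[c,s,0],[-s,c,0],[0,0,1]])+[p[0],p[1],0]
E
python3 - <<'E'
from h import *
S=[((-60,-45,195),169,16),((-60,45,195),260,40),((30,-45,195),137,92),((60,75,18),238,252),((60,-75,18),98,210),(0,325,111),((41,-115,136),58,113)]
D=[((-60,-45,195),431,285),((30,-45,195),550,282),((-60,45,195),436,200),((30,45,195),555,192),((-70,-75,18),450,460),((60,-75,18),611,455),(0,582,36),((41,-115,136),579,411)]
def f(p):
    r=[]
    for c,L in(('scene',S),('side',D)):
        P=w(p,[grip(p[3]) if l[0]==0 else l[0] for l in L])
        uv=np.array([(210+l[1]/3,140+l[2]/3) if c=='scene' else (170+(l[1]-408)/2.9,105+l[2]/2.9) for l in L])
        r.append(proj(c,P)-uv)
    return np.concatenate(r).ravel()
q=least_squares(f,[450,0,0,.1],loss='soft_l1',x_scale=[10,10,.1,.1])
print(q.x,q.cost);print(np.round(q.fun.reshape(-1,2),1).tolist())
p=q.x;np.save('p.npy',p)
print('tab',w(p,[[41,-115,136]]),'grip',w(p,[grip(p[3]),grip(1.05)]))
# bystanders: ground points from scene
k=arm.get_calibration('scene');R=cv2.Rodrigues(np.array(k['rvec']))[0];K=np.array(k['K']);t=np.array(k['tvec'])
for n,u,v,z in[('jar',38,255,64),('box',146,318,36),('punch',235,346,10),('tin',372,195,31)]:
    d=R.T@np.linalg.inv(K)@[210+u/3,140+v/3,1];C=-R.T@t;print(n,np.round(C+d*(z-C[2])/d[2]))
s=arm.observe();print(s['t'],s['tool_pos'])
E
```

```text
[ 4.85652904e+02  6.60737251e+01 -3.94502329e-01  1.03921286e-01] 20.945228935453432
[[-1.5, -1.9], [-0.2, -1.0], [-2.5, -2.8], [-0.7, 0.9], [-2.3, -0.6], [-0.3, 0.6], [-1.3, -0.7], [-1.8, 0.1], [2.2, -2.0], [-1.1, -2.6], [-0.3, -2.6], [-0.7, -0.3], [0.6, -2.8], [0.3, -1.1], [0.7, -1.2]]
tab [[479.30349934 -55.85119056 136.        ]] grip [[588.78524165 160.28641077 270.80024023]
 [601.56704643 190.98771253 124.17834672]]
jar [589. -75.  64.]
box [643.  23.  36.]
punch [662. 104.  10.]
tin [515. 250.  31.]
1.1 [ 155.09004959 -605.46399044  404.71515884]
```

```bash
cat >> h.py <<'E'
from scipy.spatial.transform import Rotation as Ro
def go(P,tip=True,align=True):
    """P: fingertip target, press frame; prints row (cm, rad) from present pose"""
    p=np.load('p.npy');s=arm.observe();R=np.array(s['tool_rot']);T=w(p,[P])[0]+[0,0,173]
    c,sn=np.cos(p[2]),np.sin(p[2]);G=np.array([[c,sn,0],[sn,-c,0],[0,0,-1]])
    print('t',s['t'],'row',np.round(R.T@(T-s['tool_pos'])/10,2),np.round(Ro.from_matrix(R.T@G).as_rotvec(),3),'F',np.round(s['wrist_force'],1),'gap',s['finger_gap'])
def tippf():
    p=np.load('p.npy');s=arm.observe();q=np.array(s['tool_pos'])+173*np.array(s['tool_rot'])[:,2]
    c,sn=np.cos(p[2]),np.sin(p[2]);d=q-[p[0],p[1],0];print('tip in press',np.round([c*d[0]+sn*d[1],-sn*d[0]+c*d[1],d[2]],1))
E
python3 -c "
from h import *
go([41,-118,205])"
```

```text
t 1.1 row [ 44.86 -44.96   2.67] [ 0.    -0.     0.645] F [ 0.6 -1.1  0.5] gap 0.9984541871272515
```

```bash
python3 -m crank '[[4,-4,0,0,0,0.15],[8,-8,0,0,0,0.3],[12,-12,0,0,0,0.45],[16,-16,0,0,0,0.6],[20,-20,0,0,0,0.645]]' -1 && python3 -c "
from h import *
go([41,-118,205])"
```

```text
t: 1.72
tool_pos: [299.8, -360.5, 404.9]
tool_rot: [[0.922, -0.386, 0.001], [-0.386, -0.922, -0.001], [0.001, 0.0, -1.0]]
wrist_force: [-0.3, -0.5, 0.2]
finger_gap: -0.002
grasp_force: 0.0
t 1.725 row [  4.78 -34.73   2.69] [ 0.    -0.001 -0.002] F [-0.3 -0.5  0.2] gap -0.0024943587669260274
```

```bash
python3 -m crank '[[1,-6,0.5,0,0,0],[2,-12,1,0,0,0],[3,-18,1.5,0,0,0],[4,-24,2,0,0,0],[4.5,-28,2.5,0,0,0]]' && python3 -m crank '[[0.3,-4,0.2,0,0,0],[0.3,-6.7,0.2,0,0,0],[0.3,-6.7,0.2,0,0,0]]'
python3 - <<'E'
from h import *
go([41,-118,205])
s=arm.observe();im=arm.camera('wrist')
k=arm.get_calibration('wrist');print({a:np.round(b,3).tolist() for a,b in k.items()})
for t in ['pawl_tab','pawl','lever_grip','press_shaft']: print(t,[(np.round(d['at'],1).tolist(),round(d['p'],2)) for d in arm.find_in('wrist',t)[:2]])
p=np.load('p.npy');R=np.array(s['tool_rot']);T=np.array(k['T_tool_cam']);K=np.array(k['K'])
o=im[:,:,::-1].copy()
L=[[41,-115,136],[26,-98,136],[56,-98,136],[26,-132,136],[56,-132,136],[60,-75,18],[-70,-75,18],[60,75,18],grip(p[3]),grip(p[3],32),grip(p[3],-32),[30,-45,195],[30,45,195],[-60,-45,195]]
for P in w(p,L):
    q=T[:3,:3].T@(R.T@(P-np.array(s['tool_pos']))-T[:3,3])
    r=np.hypot(q[0],q[1]);th=np.arctan2(r,q[2]);u=K[0,2]+K[0,0]*th*q[0]/r;v=K[1,2]+K[1,1]*th*q[1]/r
    cv2.circle(o,(int(round(u)),int(round(v))),2,(0,0,255),-1);print(round(u),round(v),end='; ')
cv2.imwrite('pics/w1.png',cv2.resize(o,(800,600),interpolation=cv2.INTER_CUBIC))
E
```

```text
t: 2.35
tool_pos: [449.2, -118.6, 379.9]
tool_rot: [[0.924, -0.382, 0.001], [-0.382, -0.924, -0.0], [0.001, -0.0, -1.0]]
wrist_force: [-0.1, 0.5, -0.2]
finger_gap: -0.001
grasp_force: 0.0
t: 2.72
tool_pos: [463.5, -97.4, 377.8]
tool_rot: [[0.94, -0.342, 0.009], [-0.342, -0.939, 0.025], [-0.0, -0.026, -1.0]]
wrist_force: [0.1, -0.7, -0.0]
finger_gap: -0.002
grasp_force: 0.0
t 2.725 row [ 0.05 -4.14  0.09] [-0.026  0.001  0.046] F [ 0.1 -0.7 -0. ] gap -0.0018322421433008239
{'K': [[297.319, 0.0, 253.36], [0.0, 297.319, 192.552], [0.0, 0.0, 1.0]], 'T_tool_cam': [[-0.0, -0.954, -0.299, 76.921], [1.0, -0.001, 0.001, 0.491], [-0.001, -0.299, 0.954, 28.938], [0.0, 0.0, 0.0, 1.0]]}
pawl_tab [([202.0, 179.3], 0.69)]
pawl [([201.2, 181.8], 0.95)]
lever_grip [([204.0, 52.6], 0.68)]
press_shaft [([225.2, 97.5], 0.84)]
203 204; 182 220; 181 184; 225 223; 225 186; 188 152; 191 252; 79 150; -116 218; -125 178; -104 256; 87 243; 1 229; 112 340;
```

View pics/w1.png

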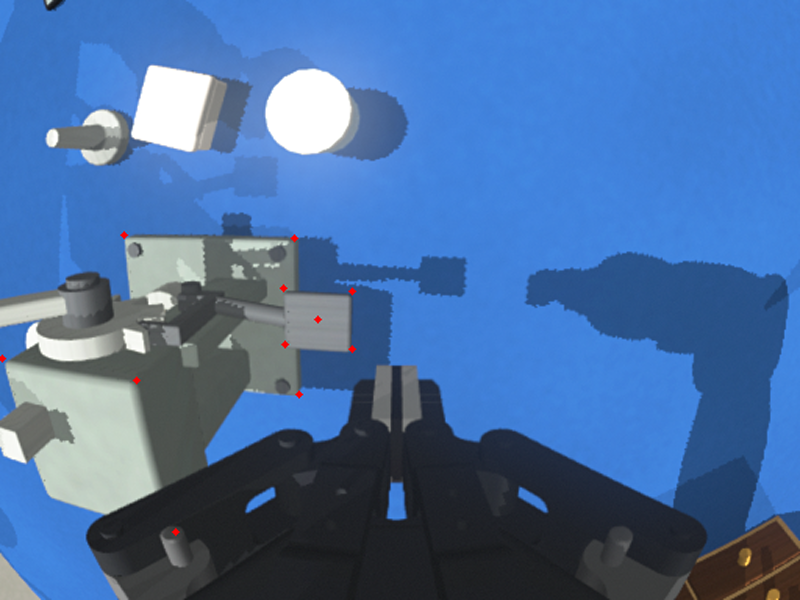

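The overlay matches the tab, base and head within a couple of pixels, so the fit holds. The jar, box and punch lie well away. The arm stopped about 40 mm short, so I'll check the joints.

```bash
python3 -c "
from h import *
s=arm.observe();print(np.round(s['joints'],1),np.round(s['joint_velocities'],1),np.round(s['tool_pos'],1));go([41,-118,205]);tippf()"; python3 -m crank '[[0,0,0,0,0,0]]'; python3 -c "
from h import *
s=arm.observe();print(np.round(s['joints'],1),np.round(s['joint_velocities'],1));go([41,-118,205]);tippf()"
```

```text
[-20.1   1.3 -21.9  66.8   1.5 179.9] [ 0.2  0.1 -0.1 -0.   0.1  0. ] [463.2 -97.8 377.8]
t 2.975 row [ 0.06 -4.19  0.09] [-0.026  0.001  0.044] F [-0.2 -0.2  0.6] gap -0.000528373031196046
tip in press [  41.9 -155.4  204.8]
t: 3.1
tool_pos: [463.3, -97.5, 377.7]
tool_rot: [[0.939, -0.342, 0.009], [-0.343, -0.939, 0.025], [-0.0, -0.026, -1.0]]
wrist_force: [0.5, 0.1, -0.2]
finger_gap: -0.006
grasp_force: 0.0
[-20.1   1.3 -21.9  66.8   1.5 179.9] [ 0.3  0.   0.1  0.   0.  -0. ]
t 3.1 row [ 0.07 -4.16  0.08] [-0.026  0.001  0.045] F [ 0.5  0.1 -0.2] gap -0.005580795251159676
tip in press [  41.9 -155.   204.8]
```

Joint 6 is at its limit, so I'll turn the tool back 90°, with the fingers closing along press x.

```bash
sed -i 's/G=np.array(\[\[c,sn,0\],\[sn,-c,0\],\[0,0,-1\]\])/G=np.array([[-sn,c,0],[c,sn,0],[0,0,-1]])/' h.py
python3 -m crank '[[0,0,0,0,0,-0.18],[0,0,0,0,0,-0.36],[0,0,0,0,0,-0.54],[0,0,0,0,0,-0.72],[0,0,0,0,0,-0.9]]' >/dev/null; python3 -c "
from h import *
s=arm.observe();print(np.round(s['joints'],1));go([41,-118,205]);tippf()"
```

```text
[-20.1   1.3 -21.9  66.8   1.5 128. ]
t 3.725 row [ 3.29 -2.49  0.08] [-0.01  -0.025 -0.619] F [-0.4 -0.4  0.2] gap -0.0006763302334937245
tip in press [  41.8 -154.7  204.8]
```

```bash
python3 -m crank '[[1,-0.8,0,0,-0.01,-0.18],[2,-1.6,0,0,-0.02,-0.36],[3.3,-2.5,0,-0.01,-0.025,-0.54],[3.3,-2.5,0.1,-0.01,-0.025,-0.62],[3.3,-2.5,0.1,-0.01,-0.025,-0.62]]' >/dev/null; python3 -c "
from h import *
s=arm.observe();print(np.round(s['joints'],1));go([41,-118,205]);go([41,-120,139]);tippf()"
```

```text
[-14.6   2.2 -20.9  66.8   0.   98.3]
t 4.35 row [-0.03 -0.01 -0.03] [-0.     0.    -0.006] F [-0.2  0.1  0.7] gap 0.0028481562554046273
t 4.35 row [-0.23 -0.01  6.57] [-0.     0.    -0.006] F [-0.2  0.1  0.7] gap 0.0028481562554046273
tip in press [  41.1 -117.7  204.7]
```

```bash
python3 -m crank '[[-0.1,0,3,0,0,0],[-0.2,0,5.8,0,0,0],[-0.2,0,6.2,0,0,0],[-0.2,0,6.7,0,0,0],[-0.2,0,7.2,0,0,0]]' ; python3 -m crank '[[0,0,0.4,0,0,0],[0,0,0.8,0,0,0],[-0.1,0,1.2,0,0,0],[-0.1,0,1.5,0,0,0]]'; python3 -c "
from h import *
go([41,-121,112]);tippf()"
```

```text
t: 4.97
tool_pos: [478.3, -60.8, 307.0]
tool_rot: [[0.389, 0.921, 0.002], [0.921, -0.389, -0.002], [-0.002, 0.002, -1.0]]
wrist_force: [-3.8, -2.9, 5.9]
finger_gap: 0.0
grasp_force: 2.8
t: 5.48
tool_pos: [477.8, -62.2, 291.9]
tool_rot: [[0.39, 0.921, 0.001], [0.921, -0.39, -0.004], [-0.004, 0.003, -1.0]]
wrist_force: [-3.5, -5.3, 4.6]
finger_gap: -0.005
grasp_force: 3.1
t 5.475 row [ 0.04 -0.11  0.69] [ 0.003  0.004 -0.006] F [-3.5 -5.3  4.6] gap -0.005142635794173229
tip in press [  42.6 -122.   118.9]
```

```bash
python3 -m crank '[[0,0,0.3,0,0,0],[0,0,0.6,0,0,0]]'; python3 -m crank '[[0,0,0.2,0,0,0],[0,0,0.4,0,0,0]]'; python3 -c "
from h import *
tippf()"
```

```text
t: 5.72
tool_pos: [477.8, -62.2, 285.8]
tool_rot: [[0.39, 0.921, 0.001], [0.921, -0.39, -0.005], [-0.004, 0.003, -1.0]]
wrist_force: [-1.7, -6.1, 4.5]
finger_gap: -0.004
grasp_force: 3.0
t: 5.98
tool_pos: [478.0, -62.4, 282.8]
tool_rot: [[0.39, 0.921, 0.001], [0.921, -0.39, -0.005], [-0.005, 0.003, -1.0]]
wrist_force: [-6.3, -5.2, 18.3]
finger_gap: 0.002
grasp_force: 9.8
tip in press [  42.8 -122.3  109.8]
```

The force has jumped to 18 N, so the tab is on its stop. I'll nudge a little more, then withdraw up and away, and check.

```bash
python3 -m crank '[[0,0,0.2,0,0,0],[0,0,0.2,0,0,0]]'; python3 -m crank '[[0,0,-1,0,0,0],[0,0,-4,0,0,0],[0,0,-9,0,0,0],[0,0,-15,0,0,0],[0,0,-20,0,0,0]]'
python3 - <<'E'
from h import *
im=arm.camera('side')[:,:,::-1];s2=arm.camera('scene')[:,:,::-1]
a=cv2.resize(im[105:285,170:305],None,fx=2.9,fy=2.9,interpolation=cv2.INTER_CUBIC);b=cv2.resize(s2[140:270,210:345],None,fx=3,fy=3,interpolation=cv2.INTER_CUBIC)
o=np.zeros((530,800,3),np.uint8);o[:b.shape[0],:b.shape[1]]=b;o[:a.shape[0],408:800]=a[:530,:392];cv2.imwrite('pics/c2.png',o)
p=np.load('p.npy')
j=p[3];go(np.array(grip(j))+[0,0,11+60]);tippf()
E
```

```text
t: 6.22
tool_pos: [478.0, -62.4, 282.4]
tool_rot: [[0.39, 0.921, 0.002], [0.921, -0.39, -0.006], [-0.005, 0.004, -1.0]]
wrist_force: [-8.5, -5.9, 20.3]
finger_gap: 0.004
grasp_force: 11.2
t: 6.85
tool_pos: [477.4, -60.8, 481.2]
tool_rot: [[0.389, 0.921, 0.002], [0.921, -0.389, 0.001], [0.002, 0.002, -1.0]]
wrist_force: [0.7, -0.8, -1.1]
finger_gap: -0.0
grasp_force: 0.0
t 6.95 row [24.68  1.54 -2.81] [ 0.013 -0.003 -0.005] F [0.7 1.  0.6] gap -0.004285399425681739
tip in press [  45.  -119.5  312.7]
```

View pics/c2.png

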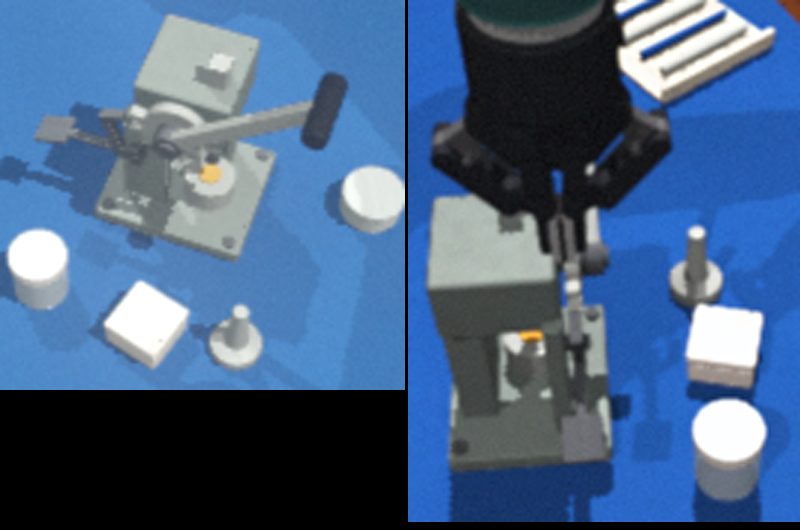

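The tab has dropped in both views (scene (113→130), side (411→436)), and the hook is away from the wheel. The lever and the bystanders haven't moved. Checking the pawl angle against the model, then over to the cross-bar.

```bash
python3 - <<'E'
from h import *
p=np.load('p.npy')
for th in(0,.2,.26,.32):
    c,s=np.cos(th),np.sin(th);P=w(p,[[41,-34-81*c-28*s,108+28*c-81*s]])
    a=proj('scene',P)[0];b=proj('side',P)[0];print(th,np.round([(a[0]-210)*3,(a[1]-140)*3,408+(b[0]-170)*2.9,(b[1]-105)*2.9]))
E
python3 -m crank '[[6,0.3,-0.5,0,0,0],[12,0.7,-1.2,0,0,0],[18,1.1,-2,0.01,0,0],[22,1.4,-2.8,0.01,0,0],[24.7,1.5,-2.8,0.01,0,0]]'
python3 - <<'E'
from h import *
p=np.load('p.npy');tippf();go(np.array(grip(p[3]))+[0,0,11+5])
s=arm.observe();im=arm.camera('wrist');print([(np.round(d['at'],1).tolist(),round(d['p'],2)) for d in arm.find_in('wrist','lever_grip')[:2]])
k=arm.get_calibration('wrist');R=np.array(s['tool_rot']);T=np.array(k['T_tool_cam']);K=np.array(k['K']);o=im[:,:,::-1].copy()
for P in w(p,[grip(p[3]),grip(p[3],32),grip(p[3],-32),[30,45,195]]):
    q=T[:3,:3].T@(R.T@(P-np.array(s['tool_pos']))-T[:3,3]);r=np.hypot(q[0],q[1]);th=np.arctan2(r,q[2])
    cv2.circle(o,(int(K[0,2]+K[0,0]*th*q[0]/r),int(K[1,2]+K[1,1]*th*q[1]/r)),2,(0,0,255),-1)
cv2.imwrite('pics/w2.png',o)
E
```

```text
0 [ 54. 111. 581. 408.]
0.2 [ 51. 120. 583. 426.]
0.26 [ 51. 124. 583. 430.]
0.32 [ 51. 127. 584. 435.]
t: 7.58
tool_pos: [588.0, 163.0, 506.4]
tool_rot: [[0.387, 0.922, -0.009], [0.922, -0.387, 0.005], [0.002, -0.01, -1.0]]
wrist_force: [0.1, 0.5, -1.0]
finger_gap: -0.001
grasp_force: 0.0
tip in press [ 55.4 129.1 333.4]
t 7.575 row [-0.23  0.23  4.66] [-0.01  -0.002 -0.003] F [ 0.1  0.5 -1. ] gap -0.0009009480821303511
[([214.6, 257.4], 0.8)]
```

View pics/w2.png

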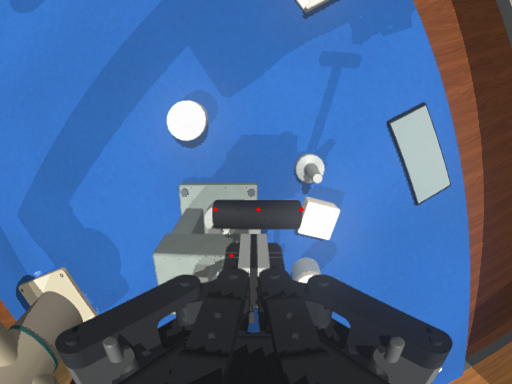

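The real bar is within about 3 mm of the prediction (row 214 against 210), and the pawl image matches the fully pressed 0.32. Now I'll push along the arc.

```bash
python3 -m crank '[[-0.3,0.2,2,-0.01,0,0],[-0.4,0.2,4.5,-0.01,0,0],[-0.3,0.2,5.2,-0.01,0,0],[0.3,0.2,6,-0.01,0,0],[0.9,0.2,6.8,-0.01,0,0]]'; python3 -c "
from h import *
tippf()"
```

```text
t: 8.3
tool_pos: [591.5, 168.4, 440.6]
tool_rot: [[0.389, 0.921, 0.001], [0.921, -0.389, 0.002], [0.003, 0.0, -1.0]]
wrist_force: [-2.3, 1.2, 6.6]
finger_gap: -0.001
grasp_force: 3.7
tip in press [ 58.4 135.6 267.6]
```

```bash
python3 -m crank '[[0.7,0,1,0,0,0],[1.2,0,2,0,0,0],[1.7,0,3,0,0,0],[2.0,0,4,0,0,0],[2.3,0,5,0,0,0]]'; python3 -c "
from h import *
tippf()"
```

```text
t: 8.93
tool_pos: [601.1, 190.9, 391.2]
tool_rot: [[0.388, 0.922, 0.003], [0.922, -0.388, 0.007], [0.008, 0.0, -1.0]]
wrist_force: [-2.5, 4.9, 6.8]
finger_gap: 0.003
grasp_force: 3.8
tip in press [ 58.6 161.  218.2]
```

Force is steady at about 7 N, so the lever is following. Continuing from tip (y 161, z 218) towards z 135.

```bash
python3 -m crank '[[0.2,0,1,0,0,0],[0.3,0,2,0,0,0],[0.4,0,3,0,0,0],[0.4,0,4,0,0,0],[0.4,0,5,0,0,0]]'; python3 -m crank '[[0,0,1,0,0,0],[-0.2,0,1.8,0,0,0],[-0.3,0,2.4,0,0,0]]'; python3 -c "
from h import *
tippf()"
```

```text
t: 9.55
tool_pos: [603.4, 194.1, 341.0]
tool_rot: [[0.388, 0.921, 0.005], [0.921, -0.388, 0.006], [0.007, 0.002, -1.0]]
wrist_force: [1.3, 4.9, 5.3]
finger_gap: 0.003
grasp_force: 2.9
t: 9.93
tool_pos: [602.3, 191.1, 316.5]
tool_rot: [[0.389, 0.921, 0.004], [0.921, -0.389, 0.005], [0.006, 0.002, -1.0]]
wrist_force: [1.2, 3.7, 5.5]
finger_gap: 0.002
grasp_force: 2.8
tip in press [ 60.  161.3 143.5]
```

```bash
python3 -m crank '[[-0.1,0,0.4,0,0,0],[-0.2,0,0.7,0,0,0],[-0.2,0,0.9,0,0,0]]'; python3 -c "
from h import *
tippf()"
```

```text
t: 10.3
tool_pos: [601.7, 189.5, 308.5]
tool_rot: [[0.388, 0.921, 0.005], [0.921, -0.388, 0.005], [0.007, 0.003, -1.0]]
wrist_force: [-0.4, 4.5, 14.2]
finger_gap: 0.002
grasp_force: 7.6
tip in press [ 60.2 159.8 135.5]
```

The force rises right at the expected stop height. A little more to seat it, then straight up and away.

```bash
python3 -m crank '[[0,0,0.3,0,0,0],[0,0,0.4,0,0,0],[0,0,0.4,0,0,0]]'; python3 -m crank '[[0,0,-1,0,0,0],[0,0,-4,0,0,0],[0,0,-10,0,0,0],[0,0,-15,0,0,0],[4,0,-20,0,0,0]]' ; python3 -m crank '[[6,0,0,0,0,0],[12,0,0,0,0,0],[12,0,0,0,0,0]]'
python3 - <<'E'
from h import *
im=arm.camera('side')[:,:,::-1];s2=arm.camera('scene')[:,:,::-1]
a=cv2.resize(im[105:285,170:305],None,fx=2.9,fy=2.9,interpolation=cv2.INTER_CUBIC);b=cv2.resize(s2[140:270,210:345],None,fx=3,fy=3,interpolation=cv2.INTER_CUBIC)
o=np.zeros((530,800,3),np.uint8);o[:b.shape[0],:b.shape[1]]=b;o[:a.shape[0],408:800]=a[:530,:392];cv2.imwrite('pics/c3.png',o)
p=np.load('p.npy')
for j in(.95,1.0,1.05):
    P=w(p,[grip(j)]);x=proj('scene',P)[0];y=proj('side',P)[0];print(j,np.round([(x[0]-210)*3,(x[1]-140)*3,408+(y[0]-170)*2.9,(y[1]-105)*2.9]))
tippf()
E
```

```text
t: 10.68
tool_pos: [601.6, 189.5, 308.1]
tool_rot: [[0.388, 0.921, 0.006], [0.921, -0.388, 0.005], [0.007, 0.004, -1.0]]
wrist_force: [-4.6, 3.3, 22.9]
finger_gap: 0.003
grasp_force: 12.2
t: 11.3
tool_pos: [614.9, 222.6, 501.7]
tool_rot: [[0.392, 0.92, -0.002], [0.92, -0.392, -0.002], [-0.003, -0.001, -1.0]]
wrist_force: [1.4, -0.4, 0.5]
finger_gap: -0.002
grasp_force: 0.0
t: 11.68
tool_pos: [663.1, 338.1, 496.6]
tool_rot: [[0.386, 0.923, -0.004], [0.923, -0.386, -0.002], [-0.003, -0.003, -1.0]]
wrist_force: [-0.8, -0.4, -0.9]
finger_gap: 0.002
grasp_force: 0.0
0.95 [345. 215. 591. 130.]
1.0 [342. 220. 591. 138.]
1.05 [338. 224. 592. 146.]
tip in press [ 59.2 315.7 325.5]
```

View pics/c3.png

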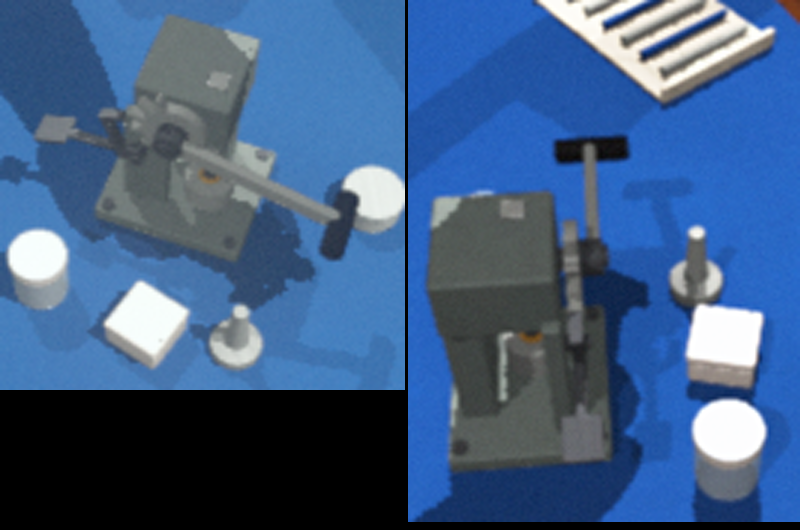

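The cross-bar is at scene (226,340) and side (149,591), which matches 1.05. The tab is still down, the bystanders are in place and the arm is clear.

```bash
python3 -c "
from rig import arm
print(arm.hand_in())"
```

```text
the job is handed in; nothing more can be done
None
```

I pressed the pawl right down, then pushed the lever onto its stop; the last pictures show the pawl still free, the loose things in place and the arm clear. The job is handed in, but no verdict came back.

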